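# Case a foot cast with its twin and slide the cover over

### The job

A small child's plaster foot cast, twin to the one in the case, has been left out on the bench. Set it down gently, standing on its sole, beside its twin in the bay of the two-bay case that holds the twin (not the bay with the rasp), moving the sliding cover out of the way if it is there, and then slide the cover fully home over the two casts. The twin, the rasp and everything else on the bench stay where they are.

Things in the scene. Friction and masses are not known exactly. Their poses are not given: they have to be found in the camera images.
- case: Fixed open-topped plywood case, 166 (x) by 284 (y), walls 92 high and 8 thick, floor 8 thick; aluminium guide rails along the two long walls make it 176 wide and 103 high. Origin: centre of its underside. A divider 8 thick at y = 0 makes two bays. One bay holds the twin, the other the rasp, each along x in its bay's outer half, about 100 from y = 0; the inner halves are free.
- bay_left (a point): Centre of the left (+y) bay's floor, 8 above the bench: the bay is 150 (x) by 130 (y) inside, from y = 4 to 134 of the case. Axes as the case.
- bay_right (a point): Centre of the right (-y) bay's floor, 8 above the bench: 150 (x) by 130 (y) inside, from y = -4 to -134 of the case.
- cover (a joint): Slide of the grey cover (164 by 142, 6 thick, top at 99 above the bench) along the case's y axis, in m: 0 = half over each bay; +0.071 = at its stop, home over the left (+y) bay, right bay open; -0.071 = home over the right bay. It may start anywhere, slides with about 2 N and stays where it is left.
- cover_grip (a point): Grip point of the cover's wooden handle, an upright bar in the cover's middle: 90 long along the case's x, 14 thick along its y, from 99 to 135 above the bench. The point is on its centre line, 13 below its top (z = 122).
- cast: The loose cast on the bench, to be cased. Plaster cast of a child's foot on its flat sole, 130 long (x, toes to +x), 50 wide (y), 26 to 34 high, with an ankle stub up to 76 above the sole: 44 (x) by 36 (y), centred at x = -20, flat faces free above 36. Origin: centre of the sole's underside. 0.3 kg. It looks the same as the twin.
- cast_grip (a point): Point on the axis of the loose cast's ankle stub, 62 above the sole (14 below the stub's top), at x = -20 of the cast.
- twin: The twin, already standing in one bay of the case (seen from above unless the cover is over it). Plaster cast of a child's foot on its flat sole, 130 long (x, toes to +x), 50 wide (y), 26 to 34 high, with an ankle stub up to 76 above the sole: 44 (x) by 36 (y), centred at x = -20, flat faces free above 36. Origin: centre of the sole's underside. 0.3 kg.
- rasp: Block rasp lying in the other bay: a steel sole 125 (x) by 42 (y) by 12 with a wooden grip and knob, 58 high. Origin: centre of its underside.
- cup: Bystander: cardboard cup, 80 across, 100 high. Origin: centre of its underside.
- bowl: Bystander: rubber mixing bowl, 130 across, 75 high. Origin: centre of its underside.
- mallet: Bystander: hammer lying along its x. Origin: underside.
- spatula: Bystander: spatula lying along its x. Origin: underside.
- jar: Bystander: closed plastic jar, 80 across, 100 high. Origin: centre of its underside.
Mind the look-alikes: they are no part of the job. What is shaped like the cast but red is not meant.

How it is judged:
On the way, in this order (a step that is already met when the one before it is completed fails the run):
1. the cast stands on the floor of the bay that holds its twin (x of cast in the frame of case between -0.03 and 0.03 m and y of cast in the frame of case between -0.135 and 0.135 m and z of each of cast, twin, rasp in the frame of case below 0.014 m and angle between each of cast, twin, rasp's own z axis and vertical below 0.1 rad and x of twin in the frame of case between -0.03 and 0.03 m and y of twin in the frame of case between -0.135 and 0.135 m and x of rasp in the frame of case between -0.03 and 0.03 m and y of rasp in the frame of case between -0.135 and 0.135 m and linear speed of cast below 0.02 m/s and ((y of each of twin, cast in the frame of case above 0.01 m and y of rasp in the frame of case below -0.01 m) or (y of each of twin, cast in the frame of case below -0.01 m and y of rasp in the frame of case above 0.01 m))), for 0.2 s.
2. the cover is fully over the two casts ((((y of each of twin, cast in the frame of case above 0.01 m and y of rasp in the frame of case below -0.01 m) and value of joint cover above 0.066 m) or ((y of each of twin, cast in the frame of case below -0.01 m and y of rasp in the frame of case above 0.01 m) and value of joint cover below -0.066 m))), for 0.2 s.
At the end, for the whole second after the job is handed in: Cast and twin stand upright (within 0.1 rad) at rest on the floor of the same bay, the rasp lies in the other bay, and the cover is at rest within 5 mm of its stop over the casts' bay (x of cast in the frame of case between -0.03 and 0.03 m and y of cast in the frame of case between -0.135 and 0.135 m and z of each of cast, twin, rasp in the frame of case below 0.014 m and angle between each of cast, twin, rasp's own z axis and vertical below 0.1 rad and x of twin in the frame of case between -0.03 and 0.03 m and y of twin in the frame of case between -0.135 and 0.135 m and x of rasp in the frame of case between -0.03 and 0.03 m and y of rasp in the frame of case between -0.135 and 0.135 m and linear speed of cast below 0.02 m/s and (((y of each of twin, cast in the frame of case above 0.01 m and y of rasp in the frame of case below -0.01 m) and value of joint cover above 0.066 m) or ((y of each of twin, cast in the frame of case below -0.01 m and y of rasp in the frame of case above 0.01 m) and value of joint cover below -0.066 m)) and velocity of joint cover between -0.01 and 0.01 m/s); the robot touches nothing.
It fails at once if the cast is dropped (moving faster than 0.5 m/s with no finger on it) (linear speed of cast above 0.5 m/s and contact force between each of the arm, the fingers and cast below 0.1 N).
It fails at once if the twin is shifted by more than 20 mm (distance of twin from where it was at the start of the episode above 0.02 m).
It fails at once if the rasp is shifted by more than 20 mm (distance of rasp from where it was at the start of the episode above 0.02 m).
It fails at once if a bystander (cup, bowl, hammer, spatula or jar) is shifted by more than 30 mm (distance of any of cup, bowl, mallet, spatula, jar from where it was at the start of the episode above 0.03 m).
It also fails if it takes over 64 s, if anything falls off the work surface, if the arm or the gripper's body presses on something with over 40 N, if the wrist force passes 120 N, or if a joint passes its speed limit or range.

### The arm

A 6-joint arm with a two-finger parallel gripper is mounted at the origin on the work surface. World frame = base frame: x ahead of the robot, y to its left, z up, the work surface at z = 0. Lengths are in m, angles in rad, forces in N, time in s.
With the tool pointing down it reaches from about 0.35 to 1 m from the base axis. Payload 7.1 kg.
Tool frame: the origin (TCP) lies on the front face of the gripper's body, between the roots of the fingers; the fingertips stand 73 mm ahead of it and the grasp point (between the pads) lies 54 mm ahead of it; y points along the fingers, z is the direction in which the jaws open and shut, and the axes are right-handed (so a half turn about y gives the same grasp; the last joint's range is limited). The gripper opens to 85 mm and grips with 20 to 120 N. Pads are 22 mm wide; open, the fingers measure 114 mm over their backs; the gripper's body (76 mm by 85 mm) begins 54 mm behind the grasp point. The pads swing forward as they close: fully open they stand 13 mm farther back than shut.
Start: joints at [-1.358, 0.423, 1.63, -0, 1.089, -0.019], TCP at [0.144, -0.608, 0.304] pointing down, gripper open.
Joint ranges: [-3, 3], [-0.9, 2.11], [0.09, 2.58], [-1.31, 4.45], [0.11, 2.69], [-2.54, 2.54]. Speed limits (rad/s): [2.39, 2.39, 3.01, 3.14, 3.14, 3.14].

### API

Orientations are given as a unit quaternion [w, x, y, z].
In Python, from workcell import arm, viewer, job gives the robot as it stands.
- The arm moves only by the shell command python3 -m inch 'ROWS' [FORCE]. ROWS is JSON, a list that holds one entry, the list of rows, each a list of 7 numbers: the shift along the tool's x, y, z in cm, then the turn, a rotation vector about the tool's x, y, z in degrees, then the finger opening in cm, from 0 to 8.54. In form: [[[dx, dy, dz, rx, ry, rz, hand], ...]]. A call has 1 to 5 rows; each row shifts and turns the commanded pose from where the row before left it, along the tool's axes as they then stand; what a row does not reach is not made up. A row lasts 1/8 s, in which the tool goes at most 62.5 mm and 10.7 degrees, less where a joint would pass 70% of its speed; a pose out of reach is approached as far as the arm can. A call is refused whole if a number of a shift passes 6.25 or a number of a turn 10.7, either way. A call with a gripper value outside its range is refused whole. The fingers move at their own pace and stop on an object; FORCE is the grip in N (left out, the last holds). Time passes only in rows, so rows that do not move let the fingers close. It gives the time, the measured TCP pose, the force and the opening at its end, in the units of the state.
- arm.read_state(): the state, without advancing time (a new reading comes with each control period).
- viewer.get_image(name): name is "scene" or "top" or "wrist"; returns a dict with "image" (384x512x3 uint8, blue, green, red), "fx", "fy", "cx", "cy" (pixels), "k1" (the pictures are not rectified: a ray, as slopes to the right and down, at radius r is drawn at 1 + k1 r^2 times it, then the intrinsics apply), "view" (4x4, takes a point from world to camera coordinates). Camera axes: x right, y up, looking along -z (the intrinsics and any distortion apply to the point x, -y, -z); pixel columns grow to the right and rows downward; lengths in m; the calibration is good to about 2 mm. A picture is of the moment at which its call begins. There is no depth.
- job.job_done(): hands the job in, once; it reports no verdict.
Trained networks look in a picture, given as the dict that the camera call returned (one of the last four; its "shot" number tells which), for a name from the list of things; names that differ only in an ending like _2 or _b are one class to them, and where a whole thing is asked for, a point or a joint stands for the part that bears it (a point fixed in the world has none). Each returns a list of dicts, best first, with "p" (0 to 1); they miss things now and then, are a little off and sometimes report something else, mostly with a low value. They report only what shows in the picture. A call takes as long as a camera call. They do not tell look-alikes from the thing itself.
- viewer.regions_of(picture, label): "region" (384x512 bool, what is visible of it).
- viewer.tip_of(picture, label): "position" ([x, y, z] in m, in world coordinates, good to about 4 mm: a listed point, or the origin of a listed thing).
The state is a dict: "clock": time; "qpos": joint angles; "joint_velocities": joint speeds; "effort": joint torques, N m; "eef_pos": TCP position; "orientation": TCP orientation; "ft_force": force on the tool from outside, world axes, zero at the start; "moment": the same for the moment, N m; "opening": opening from 0.0 (shut) to 1.0 (fully open).
Only numpy, scipy, OpenCV 4.12 (cv2) and the standard library are available. Lean on these libraries where they do the work, as an engineer would, in place of code of your own. Each camera call takes 0.05 s, during which the arm holds its last target.

## Working session

There is one attempt and no reset: what is moved stays moved. The work goes in short steps, Python scripts to look and compute and a shell command to move; the robot and the scene stay as the last step left them, time stands still between calls to the robot, and variables do not carry over. Pictures are saved under pics/ and viewed, and the job is handed in when it is done.

```bash
ls; mkdir -p pics; cat > h.py <<'E'
import numpy as np, cv2
from workcell import arm, viewer, job
def snap(name,fn):
    p=viewer.get_image(name); cv2.imwrite('pics/'+fn,p['image']); return p
def ray(p,u,v):
    x=(u-p['cx'])/p['fx']; y=(v-p['cy'])/p['fy']
    pts=cv2.undistortPoints(np.array([[[u,v]]],float),np.array([[p['fx'],0,p['cx']],[0,p['fy'],p['cy']],[0,0,1]]),np.array([p['k1'],0,0,0]))[0,0]
    V=np.array(p['view']); R=V[:3,:3]; t=V[:3,3]
    d=R.T@np.array([pts[0],-pts[1],-1]); return -R.T@t,d
def at(p,u,v,z):
    o,d=ray(p,u,v); return o+d*(z-o[2])/d[2]
def proj(p,P):
    V=np.array(p['view']); c=V[:3,:3]@np.array(P)+V[:3,3]
    x=c[0]/-c[2]; y=-c[1]/-c[2]; s=1+p['k1']*(x*x+y*y)
    return p['fx']*x*s+p['cx'],p['fy']*y*s+p['cy']
E
python3 - <<'E'
from h import *
s=arm.read_state(); print(s)
for n in ['top','scene','wrist']:
    p=snap(n,n+'0.png'); print(n,p['fx'],p['k1'],np.linalg.inv(np.array(p['view'])).round(3).tolist())
    for l in ['case','bay_left','bay_right','cover','cover_grip','cast','cast_grip','twin','rasp','cup','bowl','mallet','spatula','jar']:
        try:
            r=viewer.tip_of(p,l); print(l,[(np.round(q['position'],3).tolist(),round(q['p'],2)) for q in r])
        except Exception as e: print(l,e)
E
```

```text
pics
{'clock': 0.0, 'qpos': array([-1.35797251e+00,  4.23895109e-01,  1.63070246e+00,  7.20700423e-06,
        1.08859940e+00, -1.89927457e-02]), 'joint_velocities': array([-2.03143835e-04, -8.01681294e-05,  1.50054021e-03, -4.14950760e-04,
       -1.92717233e-04,  3.10516416e-04]), 'effort': array([ 2.62773669e-03, -5.57381451e+01, -2.81742096e+01,  1.16531319e-04,
        7.44458725e-03,  1.76512083e-05]), 'eef_pos': array([ 0.14352876, -0.60784275,  0.30310682]), 'orientation': array([ 0.0817223 , -0.08182757,  0.70292688, -0.70179735]), 'ft_force': array([ 0.2350741 ,  1.21169106, -0.03649198]), 'moment': array([ 0.02471116,  0.03181281, -0.02435199]), 'opening': 1.0011191194255067}
top 442.4052863993684 -0.12381036884714437 [[-0.008, 0.998, -0.066, 0.483], [-1.0, -0.01, -0.025, -0.015], [-0.025, 0.066, 0.998, 1.332], [0.0, 0.0, 0.0, 1.0]]
case [([0.56, -0.197, 0.004], 0.75)]
bay_left [([0.569, -0.126, 0.012], 0.85)]
bay_right []
cover it knows: bay_left, bay_right, bowl, case, cast, cast_grip, cover_grip, cup, jar, mallet, rasp, spatula, twin
cover_grip [([0.553, -0.258, 0.125],
[... 1372 characters left out ...]
09], 0.89), ([0.56, -0.198, 0.005], 0.57), ([0.781, -0.107, 0.003], 0.15)]
cup [([0.77, 0.116, 0.001], 0.92)]
bowl [([0.782, -0.106, -0.005], 0.83)]
mallet [([0.394, -0.451, 0.001], 0.78), ([0.352, 0.133, -0.002], 0.49)]
spatula [([0.725, 0.339, -0.001], 0.75)]
jar [([0.348, 0.132, -0.003], 0.7)]
wrist 320.25357889440085 0.025941726211317705 [[0.229, 0.939, 0.256, 0.209], [-0.973, 0.221, 0.06, -0.593], [-0.0, -0.263, 0.965, 0.375], [0.0, 0.0, 0.0, 1.0]]
case []
bay_left []
bay_right []
cover it knows: bay_left, bay_right, bowl, case, cast, cast_grip, cover_grip, cup, jar, mallet, rasp, spatula, twin
cover_grip []
cast []
cast_grip []
twin []
rasp []
cup []
bowl []
mallet []
spatula []
jar []
```

View pics/top0.png

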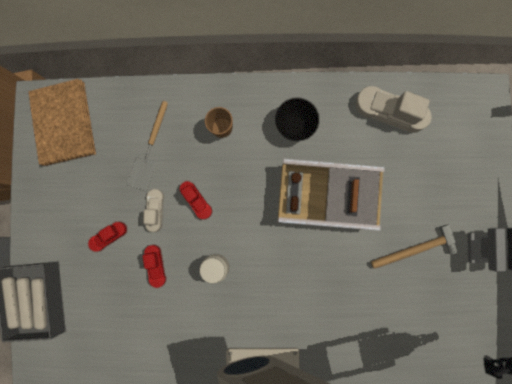

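View pics/scene0.png

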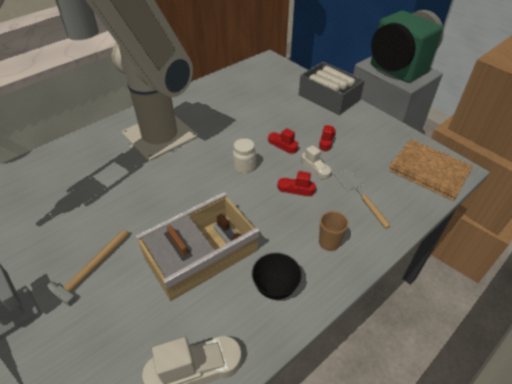

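```bash
python3 - <<'E'
from h import *
im=cv2.imread('pics/top0.png')
a=cv2.resize(im[145:245,265:400],None,fx=5,fy=5,interpolation=cv2.INTER_CUBIC)
b=cv2.resize(im[170:250,110:190],None,fx=6,fy=6,interpolation=cv2.INTER_CUBIC)
cv2.imwrite('pics/za.png',a);cv2.imwrite('pics/zb.png',b)
p=viewer.get_image('top')
for l,k in (('cast',0.6),('case',0.5),('cover_grip',.5),('rasp',.5)):
    for q in viewer.regions_of(p,l):
        m=q['region'].astype(np.uint8); pts=cv2.findNonZero(m)
        print(l,round(q['p'],2),m.sum(),cv2.minAreaRect(pts), im[q['region']].mean(0).round())
E
```

```text
cast 0.83 622 ((195.4199981689453, 200.55999755859375), (42.99999237060547, 15.599997520446777), 53.13010025024414) [ 33.  36. 138.]
cast 0.74 716 ((152.84994506835938, 210.02590942382812), (18.763408660888672, 44.249141693115234), 4.236394882202148) [128. 146. 154.]
cast 0.59 659 ((106.7179183959961, 235.5877227783203), (17.331451416015625, 43.26347351074219), 55.61965560913086) [ 32.  34. 128.]
cast 0.58 677 ((153.77029418945312, 266.1216125488281), (42.5793342590332, 19.234682083129883), 80.53767395019531) [ 31.  33. 134.]
case 0.61 5742 ((331.172119140625, 194.3916015625), (102.963623046875, 63.197940826416016), 4.666858196258545) [ 93. 107. 119.]
case 0.2 619 ((153.0, 210.0), (40.0, 18.0), 90.0) [131. 150. 159.]
cover_grip 0.73 2647 ((352.765380859375, 196.1678009033203), (50.45436477661133, 54.147945404052734), 4.23639440536499) [ 92. 100. 108.]
rasp 0.62 599 ((294.30120849609375, 192.88282775878906), (14.345234870910645, 42.31328201293945), 3.945185899734497) [62. 72. 81.]
```

View pics/za.png

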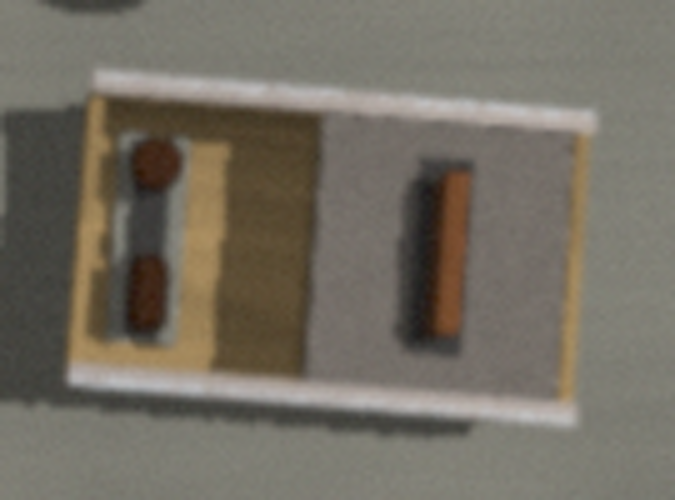

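View pics/zb.png

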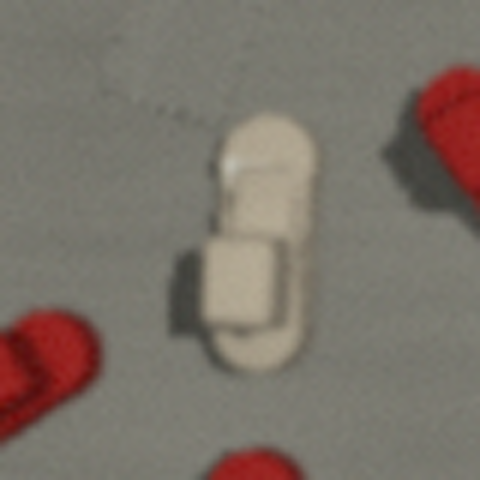

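```bash
python3 - <<'E'
from h import *
p=viewer.get_image('top')
C=[at(p,265+a/5,145+b/5,0.103)[:2] for a,b in ((94,70),(597,112),(577,427),(67,385))]
C=np.array(C);print(C.round(4));print('centre',C.mean(0), [np.linalg.norm(C[i]-C[i-1]).round(3) for i in range(4)])
e=(C[0]+C[3]-C[1]-C[2])/2; print('y axis yaw', np.degrees(np.arctan2(-e[0],e[1])))
e=(C[0]+C[1]-C[2]-C[3])/2; print('x axis yaw', np.degrees(np.arctan2(e[1],e[0])))
S=np.array([at(p,110+a/6,170+b/6,0.076)[:2] for a,b in ((206,237),(276,239),(274,326),(203,322))]);print(S.round(4),S.mean(0))
# handle top
H=np.array([at(p,265+a/5,145+b/5,0.135)[:2] for a,b in ((443,171),(471,171),(459,336),(430,334))]);print(H.round(4),H.mean(0))
# ends of sole toe / heel z~0.013
for q in ((268,114),(262,372)): print(at(p,110+q[0]/6,170+q[1]/6,0.013))
q=np.array([at(p,265+a/5,145+b/5,0.097)[:2] for a,b in ((321,114),(304,375))]); print('cover edge',q,q.mean(0))
E
```

```text
[[ 0.66   -0.0648]
 [ 0.6339 -0.3472]
 [ 0.4579 -0.3313]
 [ 0.4843 -0.0476]]
centre [ 0.55900774 -0.19769969] [np.float64(0.177), np.float64(0.284), np.float64(0.177), np.float64(0.285)]
y axis yaw -5.296731017325543
x axis yaw -5.368106654327774
[[0.5227 0.3366]
 [0.5215 0.3023]
 [0.4799 0.3031]
 [0.482  0.3379]] [0.50152407 0.31997278]
[[ 0.5983 -0.2527]
 [ 0.5982 -0.2681]
 [ 0.5085 -0.2595]
 [ 0.5098 -0.2437]] [ 0.5537089  -0.25600158]
[0.58653391 0.32273819 0.013     ]
[0.45669096 0.32517471 0.013     ]
cover edge [[ 0.63473335 -0.19220946]
 [ 0.48853909 -0.17993757]] [ 0.56163622 -0.18607351]
```

```bash
cat >> h.py <<'E'
from scipy.spatial.transform import Rotation as Ro
CC=np.array([0.559,-0.1977,0]); YAW=np.radians(-5.33)
def case2w(x,y,z): 
    c,s=np.cos(YAW),np.sin(YAW); return CC+np.array([c*x-s*y,s*x+c*y,z])
def w2case(P):
    d=np.array(P)-CC; c,s=np.cos(YAW),np.sin(YAW); return np.array([c*d[0]+s*d[1],-s*d[0]+c*d[1],d[2]])
def go(P=None,jawdeg=None):
    """P target of TCP ; prints turn (about tool) first, shift in tool axes AFTER turn"""
    s=arm.read_state(); q=s['orientation']; R=Ro.from_quat([q[1],q[2],q[3],q[0]]).as_matrix()
    print('t',round(s['clock'],2),'tcp',s['eef_pos'].round(4),'case',w2case(s['eef_pos']).round(4),'F',s['ft_force'].round(1),'open',round(s['opening'],2))
    print('R cols x,y,z',R.T.round(3).tolist(),'q',s['qpos'].round(2))
    Rt=R
    if jawdeg is not None:
        a=np.radians(jawdeg); best=None
        for sg in (1,-1):
            z=sg*np.array([np.cos(a),np.sin(a),0]); y=np.array([0,0,-1.]); x=np.cross(y,z)
            T=np.stack([x,y,z],1); rv=Ro.from_matrix(R.T@T).as_rotvec(degrees=True)
            print('  turn',rv.round(2))
            if best is None or np.linalg.norm(rv)<best[0]: best=(np.linalg.norm(rv),T)
        Rt=best[1]
    if P is not None: print('  shift cm (after turn)',(Rt.T@(np.array(P)-s['eef_pos'])*100).round(2))
E
python3 - <<'E'
from h import *
for dy in (-0.059-0.05,):
    P=case2w(0,dy,0.20); print(P)
    go(P,-5.33)
go(None,-1.1)
E
```

```text
[ 0.54887478 -0.30622871  0.2       ]
t 2.4 tcp [ 0.1436 -0.6083  0.3039] case [-0.3755 -0.4474  0.3039] F [ 1.  -0.6  0.4] open 1.0
R cols x,y,z [[-0.973, -0.23, 0.0], [-0.0, 0.0, -1.0], [0.23, -0.973, -0.0]] q [-1.36  0.42  1.63 -0.    1.09 -0.02]
  turn [  0.   -71.39  -0.  ]
  turn [  0.   108.61   0.  ]
  shift cm (after turn) [-33.84  10.39  37.55]
t 2.4 tcp [ 0.1436 -0.6083  0.3039] case [-0.3755 -0.4474  0.3039] F [ 1.  -0.6  0.4] open 1.0
R cols x,y,z [[-0.973, -0.23, 0.0], [-0.0, 0.0, -1.0], [0.23, -0.973, -0.0]] q [-1.36  0.42  1.63 -0.    1.09 -0.02]
  turn [  0.   -75.62  -0.  ]
  turn [  0.   104.38   0.  ]
```

```bash
python3 -m inch '[[[-4.6,0,-2,0,-10.2,0,3],[-4.9,0,-1.2,0,-10.2,0,3],[-5,0,-0.3,0,-10.2,0,3],[-5,0,0.6,0,-10.2,0,3],[-4.8,0,1.5,0,-10.2,0,3]]]'; python3 -c "
from h import *
go(case2w(0,-0.105,0.195),-5.33)"
```

```text
clock: 3.02
eef_pos: [0.3456, -0.456, 0.3041]
orientation: [-0.378, 0.378, -0.597, 0.598]
ft_force: [-0.1, -0.1, -0.2]
opening: 0.35
t 3.02 tcp [ 0.3456 -0.456   0.3041] case [-0.1885 -0.277   0.3041] F [-0.1 -0.1 -0.2] open 0.35
R cols x,y,z [[-0.429, -0.903, 0.0], [0.0, -0.0, -1.0], [0.903, -0.429, 0.0]] q [-0.94  0.35  1.75  0.    1.05 -0.5 ]
  turn [-2.000e-02 -2.006e+01  2.000e-02]
  turn [-2.0000e-02  1.5994e+02 -3.0000e-02]
  shift cm (after turn) [-17.2   10.91  18.85]
```

```bash
python3 -m inch '[[[0,0,0,0,-10,0,3],[0,0,0,0,-10,0,3],[-5.7,2,6.2,0,0,0,3],[-5.7,2,6.2,0,0,0,3],[-5.6,2,6.2,0,0,0,3]]]'; python3 -c "
from h import *
go(case2w(0,-0.105,0.185),-5.33)"
```

```text
clock: 3.65
eef_pos: [0.4919, -0.3471, 0.2603]
orientation: [-0.474, 0.474, -0.524, 0.525]
ft_force: [0.2, -1.1, 0.0]
opening: 0.352
t 3.65 tcp [ 0.4919 -0.3471  0.2603] case [-0.0529 -0.155   0.2603] F [ 0.2 -1.1  0. ] open 0.35
R cols x,y,z [[-0.1, -0.995, 0.0], [0.001, -0.001, -1.0], [0.995, -0.1, 0.001]] q [-0.63  0.44  1.72 -0.    0.98 -0.53]
  turn [-0.03 -0.43  0.03]
  turn [-4.0000e-02  1.7957e+02 -5.0000e-02]
  shift cm (after turn) [-5.    7.53  5.29]
```

```bash
python3 -m inch '[[[-3,2,3,0,-0.4,0,3],[-2,2,2.3,0,0,0,3],[0,3.5,0,0,0,0,3],[0,0,0,0,0,0,3]]]'; python3 - <<'E'
from h import *
go(case2w(0,-0.105,0.185),-5.33)
snap('scene','s1.png'); 
E
```

```text
clock: 4.15
eef_pos: [0.547, -0.3022, 0.183]
orientation: [0.476, -0.477, 0.524, -0.521]
ft_force: [-0.7, 0.3, -0.1]
opening: 0.353
t 4.15 tcp [ 0.547  -0.3022  0.183 ] case [-0.0023 -0.1051  0.183 ] F [-0.7  0.3 -0.1] open 0.35
R cols x,y,z [[-0.092, -0.996, -0.002], [-0.005, 0.003, -1.0], [0.996, -0.092, -0.005]] q [-0.52  0.58  1.7  -0.    0.87 -0.43]
  turn [ 0.29  0.06 -0.13]
  turn [  -0.21 -179.94   -0.46]
  shift cm (after turn) [-0.01 -0.2   0.23]
```

View pics/s1.png

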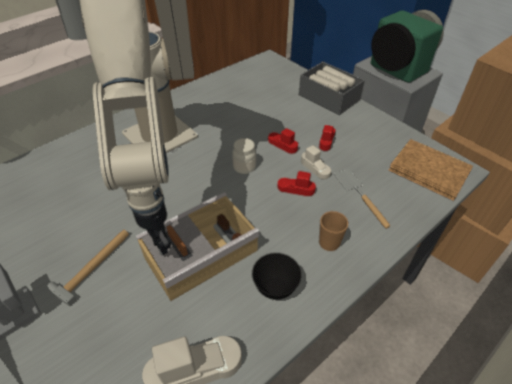

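```bash
python3 -m inch '[[[-2,0,0,0,0,0,3],[-3,0,0,0,0,0,3],[-3,0,0,0,0,0,3],[-3,0,0,0,0,0,3],[-3,0,0,0,0,0,3]]]'; python3 - <<'E'
from h import *
go(); p=snap('scene','s2.png')
print(viewer.tip_of(p,'cover_grip'))
E
```

```text
clock: 4.82
eef_pos: [0.5618, -0.1631, 0.1874]
orientation: [-0.477, 0.476, -0.522, 0.524]
ft_force: [0.7, -3.0, -0.9]
opening: 0.352
t 4.83 tcp [ 0.5618 -0.1631  0.1874] case [-0.0005  0.0347  0.1874] F [ 0.7 -3.  -0.9] open 0.35
R cols x,y,z [[-0.093, -0.996, 0.001], [0.003, -0.001, -1.0], [0.996, -0.093, 0.003]] q [-0.3   0.52  1.79 -0.    0.82 -0.21]
[{'position': [0.5676, -0.1454, 0.1187], 'p': 0.7}]
```

View pics/s2.png

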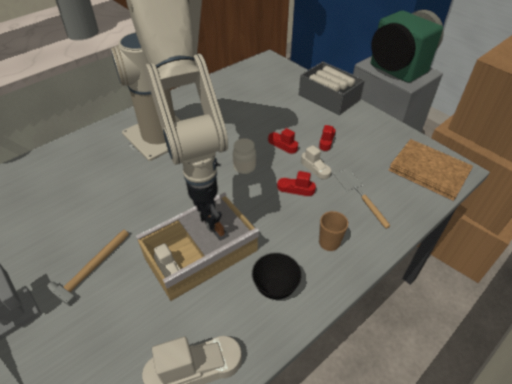

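```bash
python3 -m inch '[[[-1,0,0,0,0,0,3],[-0.6,0,0,0,0,0,3],[-0.3,0,0,0,0,0,3]]]'; python3 - <<'E'
from h import *
go()
E
```

```text
clock: 5.3
eef_pos: [0.5631, -0.1453, 0.1858]
orientation: [-0.476, 0.476, -0.523, 0.523]
ft_force: [0.1, -1.5, 0.8]
opening: 0.353
t 5.3 tcp [ 0.5631 -0.1453  0.1858] case [-0.0008  0.0525  0.1858] F [ 0.1 -1.5  0.8] open 0.35
R cols x,y,z [[-0.093, -0.996, 0.0], [0.001, -0.0, -1.0], [0.996, -0.093, 0.001]] q [-0.27  0.52  1.8  -0.    0.82 -0.18]
```

```bash
python3 -m inch '[[[-0.4,0,0,0,0,0,3],[-0.3,0,0,0,0,0,3]]]'
```

```text
clock: 5.55
eef_pos: [0.5634, -0.1435, 0.1859]
orientation: [-0.475, 0.479, -0.52, 0.525]
ft_force: [-7.1, -42.8, -0.3]
opening: 0.351
```

```bash
python3 -m inch '[[[2,0,0,0,0,0,3],[0,-4,0,0,0,0,6],[0,-4,0,0,0,0,8]]]'; python3 - <<'E'
from h import *
go([0.503,0.3215,0.22],-1.1)
p=snap('top','t3.png')
for l in('twin','cast','cover_grip','bay_right'): print(l,[(np.round(q['position'],3).tolist(),w2case(q['position']).round(3),round(q['p'],2)) for q in viewer.tip_of(p,l)])
E
```

```text
clock: 5.92
eef_pos: [0.5612, -0.1585, 0.2656]
orientation: [0.476, -0.476, 0.524, -0.522]
ft_force: [0.4, -0.4, -0.4]
opening: 0.767
t 5.92 tcp [ 0.5612 -0.1585  0.2656] case [-0.0015  0.0393  0.2656] F [ 0.4 -0.4 -0.4] open 0.77
R cols x,y,z [[-0.094, -0.996, -0.001], [-0.002, 0.001, -1.0], [0.996, -0.094, -0.002]] q [-0.3   0.41  1.75  0.    0.98 -0.2 ]
  turn [ 0.12 -4.29 -0.06]
  turn [1.0000e-01 1.7571e+02 1.9000e-01]
  shift cm (after turn) [-47.87   4.56  -6.74]
twin []
cast [([0.548, 0.193, -0.003], array([-0.047,  0.388, -0.003]), 0.96), ([0.524, 0.325, 0.004], array([-0.084,  0.517,  0.004]), 0.8), ([0.446, 0.466, 0.001], array([-0.174,  0.65 ,  0.001]), 0.7), ([0.356, 0.316, -0.002], array([-0.249,  0.493, -0.002]), 0.59)]
cover_grip [([0.564, -0.127, 0.124], array([-0.001,  0.071,  0.124]), 0.72)]
bay_right [([0.551, -0.264, 0.01], array([-0.002, -0.067,  0.01 ]), 0.59)]
```

View pics/t3.png

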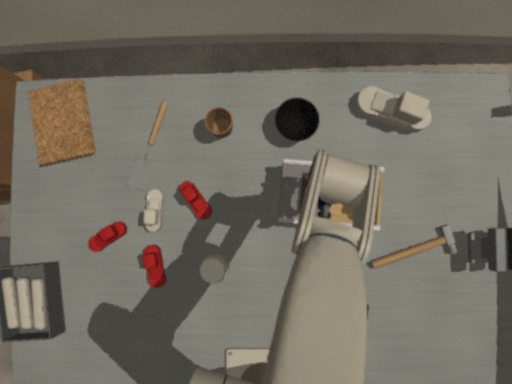

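```bash
python3 -m inch '[[[0,0,0,0,-4.3,0,8.5],[-6,0,-0.85,0,0,0,8.5],[-6,0,-0.85,0,0,0,8.5],[-6,0,-0.85,0,0,0,8.5],[-6,0,-0.85,0,0,0,8.5]]]';python3 -m inch '[[[-6,0.5,-0.85,0,0,0,8.5],[-6,0.5,-0.85,0,0,0,8.5],[-6,0.5,-0.85,0,0,0,8.5],[-4,0.5,-0.5,0,0,0,8.5],[0,0,0,0,0,0,8.5]]]'; python3 - <<'E'
from h import *
go([0.503,0.3215,0.116],-1.1)
p=snap('top','t4.png')
for l in('twin','cast_grip','cover_grip'): print(l,[(np.round(q['position'],3).tolist(),w2case(q['position']).round(3),round(q['p'],2)) for q in viewer.tip_of(p,l)])
p=snap('wrist','w4.png')
for l in('cast','cast_grip'): print(l,[(np.round(q['position'],3).tolist(),round(q['p'],2)) for q in viewer.tip_of(p,l)])
E
```

```text
clock: 6.8
eef_pos: [0.5307, 0.0842, 0.2639]
orientation: [0.495, -0.496, 0.505, -0.504]
ft_force: [1.6, -0.5, 0.3]
opening: 0.995
clock: 7.42
eef_pos: [0.504, 0.3051, 0.2433]
orientation: [0.495, -0.498, 0.504, -0.503]
ft_force: [-0.2, -0.6, 0.5]
opening: 0.996
t 7.42 tcp [0.504  0.3051 0.2433] case [-0.1015  0.4955  0.2433] F [-0.2 -0.6  0.5] open 1.0
R cols x,y,z [[-0.014, -1.0, 0.001], [-0.003, -0.001, -1.0], [1.0, -0.014, -0.003]] q [0.52 0.45 1.75 0.   0.94 0.54]
  turn [0.17 0.3  0.08]
  turn [ 1.200e-01 -1.797e+02 -2.700e-01]
  shift cm (after turn) [-1.64 12.73 -0.13]
twin [([0.551, -0.298, 0.007], array([ 0.002, -0.101,  0.007]), 0.84), ([0.56, -0.194, 0.002], array([0.001, 0.004, 0.002]), 0.18)]
cast_grip [([0.568, 0.208, 0.063], array([-0.028,  0.405,  0.063]), 0.98), ([0.377, 0.323, 0.058], array([-0.229,  0.501,  0.058]), 0.81), ([0.505, 0.322, 0.063], array([-0.102,  0.512,  0.063]), 0.66), ([0.455, 0.45, 0.062], array([-0.164,  0.635,  0.062]), 0.43)]
cover_grip [([0.563, -0.127, 0.126], array([-0.003,  0.071,  0.126]), 0.77)]
cast [([0.548, 0.197, -0.002], 0.75), ([0.358, 0.318, 0.004], 0.63), ([0.527, 0.321, 0.003], 0.61)]
cast_grip [([0.506, 0.323, 0.063], 0.91), ([0.571, 0.207, 0.065], 0.86), ([0.373, 0.322, 0.06], 0.65)]
```

View pics/t4.png

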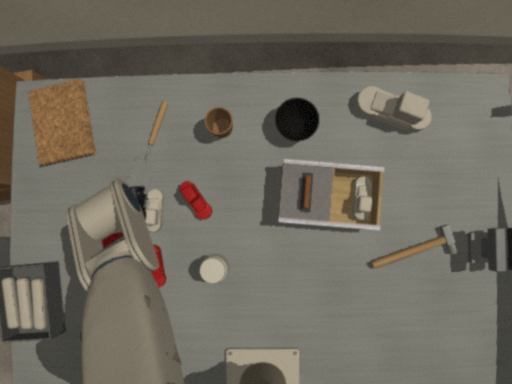

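View pics/w4.png

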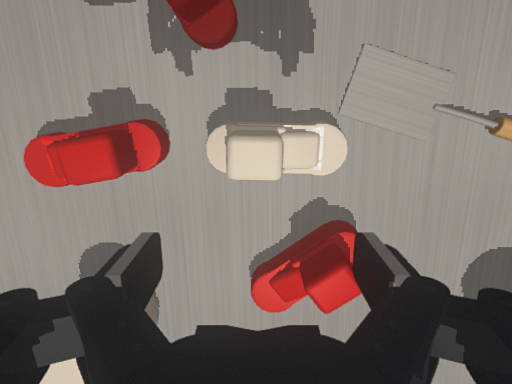

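```bash
python3 - <<'E'
from h import *
p=viewer.get_image('wrist')
S=np.array([at(p,a,b,0.076)[:2] for a,b in ((227,131),(281,131),(281,178),(229,179))]);print(S.round(4),S.mean(0))
for a,b in ((207,150),(346,150)): print(at(p,a,b,0.013))
S=S.mean(0); go([0.504,(S[1]+0.3225)/2,0.116],-1.1)
E
```

```text
[[0.4844 0.3436]
 [0.5245 0.3428]
 [0.5245 0.3068]
 [0.4843 0.3068]] [0.50440192 0.32499959]
[0.45851878 0.31961778 0.013     ]
[0.59083489 0.31690621 0.013     ]
t 7.83 tcp [0.5057 0.302  0.2456] case [-0.0994  0.4926  0.2456] F [-0.8  0.8 -0.4] open 0.99
R cols x,y,z [[-0.019, -1.0, 0.0], [0.0, -0.0, -1.0], [1.0, -0.019, 0.0]] q [ 0.52  0.44  1.75 -0.    0.94  0.54]
  turn [-0.   -0.01  0.  ]
  turn [ -0.   179.99  -0.  ]
  shift cm (after turn) [-2.17 12.96 -0.22]
```

```bash
python3 -m inch '[[[-2.2,3,-0.2,0,0,0,8.5],[0,4,0,0,0,0,8.5],[0,4,0,0,0,0,8.5],[0,2,0,0,0,0,8.5],[0,0,0,0,0,0,8.5]]]'; python3 - <<'E'
from h import *
go([0.504,0.3235,0.115],-1.1)
snap('wrist','w5.png')
E
```

```text
clock: 8.45
eef_pos: [0.5035, 0.3244, 0.1145]
orientation: [0.495, -0.496, 0.505, -0.504]
ft_force: [-0.6, 0.5, 0.1]
opening: 0.994
t 8.45 tcp [0.5035 0.3244 0.1145] case [-0.1038  0.5147  0.1145] F [-0.6  0.5  0.1] open 0.99
R cols x,y,z [[-0.018, -1.0, 0.001], [-0.002, -0.001, -1.0], [1.0, -0.018, -0.002]] q [0.55 0.65 1.78 0.   0.72 0.57]
  turn [0.12 0.05 0.08]
  turn [ 1.2000e-01 -1.7995e+02 -1.9000e-01]
  shift cm (after turn) [ 0.09 -0.05  0.06]
```

View pics/w5.png

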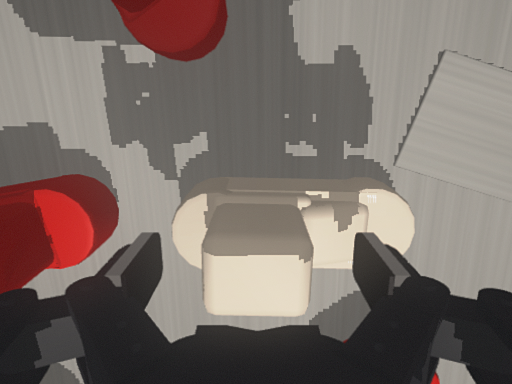

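Stub (px 205-310, 205-315) lies centred between the open fingers. Closing.

```bash
python3 -m inch '[[[0,0,0,0,0,0,4],[0,0,0,0,0,0,3.6],[0,0,0,0,0,0,3.4],[0,0,0,0,0,0,3.4]]]' 45; python3 - <<'E'
from h import *
go()
snap('wrist','w6.png')
E
```

```text
clock: 9.0
eef_pos: [0.5044, 0.3255, 0.1169]
orientation: [-0.496, 0.495, -0.504, 0.505]
ft_force: [-0.8, -0.2, 5.0]
opening: 0.508
t 9.0 tcp [0.5044 0.3255 0.1169] case [-0.103   0.5158  0.1169] F [-0.8 -0.2  5. ] open 0.51
R cols x,y,z [[-0.018, -1.0, -0.001], [0.002, 0.001, -1.0], [1.0, -0.018, 0.002]] q [0.55 0.65 1.78 0.   0.72 0.57]
```

View pics/w6.png

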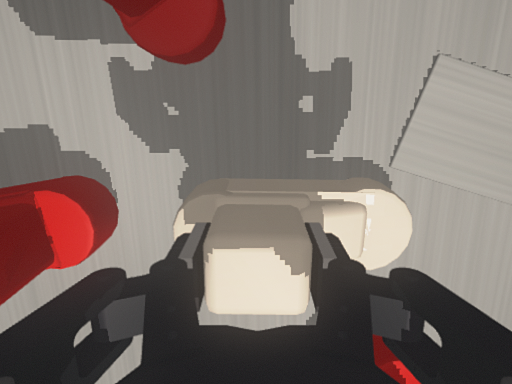

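```bash
python3 -m inch '[[[0,-1,0,0,0,0,3.2],[0,-4,0,0,0,0,3.2],[0,-5,0,0,0,0,3.2],[0,-5,0,0,0,0,3.2],[0,-3,0,0,0,0,3.2]]]' 60; python3 - <<'E'
from h import *
go(case2w(-0.02,-0.040,0.285),-5.33)
snap('wrist','w7.png');snap('scene','s7.png')
E
```

```text
clock: 9.68
eef_pos: [0.504, 0.3252, 0.2986]
orientation: [-0.497, 0.495, -0.504, 0.505]
ft_force: [0.8, 1.0, -4.0]
opening: 0.505
t 9.68 tcp [0.504  0.3252 0.2986] case [-0.1033  0.5155  0.2986] F [ 0.8  1.  -4. ] open 0.51
R cols x,y,z [[-0.018, -1.0, -0.002], [0.002, 0.002, -1.0], [1.0, -0.018, 0.002]] q [0.55 0.39 1.69 0.   1.05 0.57]
  turn [-0.13  4.32 -0.09]
  turn [-1.4000e-01 -1.7568e+02  2.1000e-01]
  shift cm (after turn) [55.55  1.36  8.33]
```

View pics/w7.png

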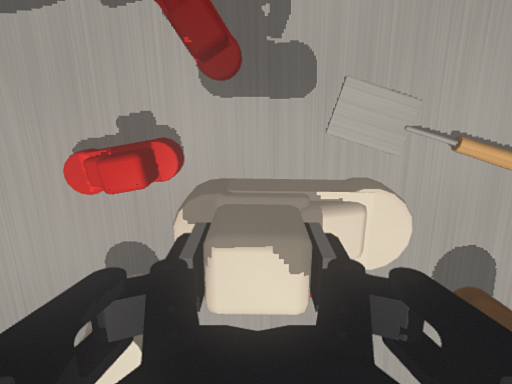

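View pics/s7.png

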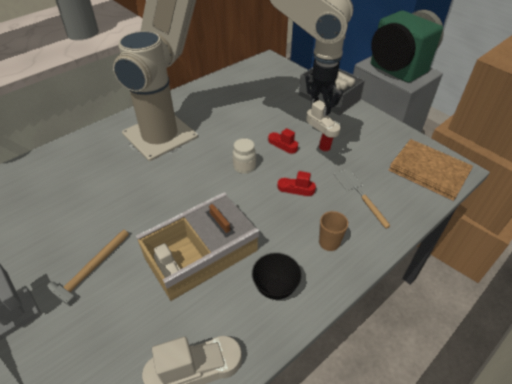

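```bash
python3 -m inch '[[[0,0,0,0,4.3,0,3.2],[3,0,0.45,0,0,0,3.2],[5.2,0,0.78,0,0,0,3.2],[5.2,0,0.78,0,0,0,3.2],[5.2,0,0.78,0,0,0,3.2]]]';python3 -m inch '[[[5.2,0,0.78,0,0,0,3.2],[5.2,0,0.78,0,0,0,3.2],[5.2,0,0.78,0,0,0,3.2],[5.2,0,0.78,0,0,0,3.2],[5.2,0,0.78,0,0,0,3.2]]]'; python3 -m inch '[[[5,0,0.78,0,0,0,3.2],[4,0,0.6,0,0,0,3.2],[0,0,0,0,0,0,3.2]]]'; python3 - <<'E'
from h import *
go(case2w(-0.02,-0.040,0.285),-5.33)
E
```

```text
clock: 10.4
eef_pos: [0.5132, 0.1356, 0.2937]
orientation: [0.476, -0.477, 0.523, -0.522]
ft_force: [1.2, 0.3, -4.0]
opening: 0.505
clock: 11.02
eef_pos: [0.528, -0.1267, 0.2937]
orientation: [0.476, -0.477, 0.523, -0.522]
ft_force: [0.1, 0.3, -5.0]
opening: 0.508
clock: 11.4
eef_pos: [0.5336, -0.2184, 0.2936]
orientation: [0.475, -0.476, 0.524, -0.523]
ft_force: [0.7, 1.5, -4.2]
opening: 0.505
t 11.4 tcp [ 0.5336 -0.2184  0.2936] case [-0.0233 -0.023   0.2936] F [ 0.7  1.5 -4.2] open 0.51
R cols x,y,z [[-0.096, -0.995, -0.0], [-0.002, 0.0, -1.0], [0.995, -0.096, -0.002]] q [-0.41  0.37  1.75 -0.    1.03 -0.31]
  turn [ 0.12 -0.18 -0.01]
  turn [2.0000e-02 1.7982e+02 1.9000e-01]
  shift cm (after turn) [1.7  0.86 0.33]
```

```bash
python3 -m inch '[[[1.7,0,0.33,0,-0.2,0,3.2],[0,1,0,0,0,0,3.2],[0,0,0,0,0,0,3.2]]]'; python3 - <<'E'
from h import *
go(case2w(-0.02,-0.040,0.1235),-5.33)
snap('wrist','w8.png');p=snap('top','t8.png')
s=snap('scene','s8.png')
im=cv2.resize(s['image'][150:310,110:290],None,fx=4,fy=4,interpolation=cv2.INTER_CUBIC);cv2.imwrite('pics/s8z.png',im[:600,:])
print([(w2case(q['position']).round(3),round(q['p'],2)) for q in viewer.tip_of(s,'cast_grip')])
E
```

```text
clock: 11.78
eef_pos: [0.5354, -0.2324, 0.284]
orientation: [0.477, -0.478, 0.523, -0.521]
ft_force: [-0.2, 0.3, -4.0]
opening: 0.506
t 11.78 tcp [ 0.5354 -0.2324  0.284 ] case [-0.0202 -0.0368  0.284 ] F [-0.2  0.3 -4. ] open 0.51
R cols x,y,z [[-0.089, -0.996, -0.001], [-0.003, 0.001, -1.0], [0.996, -0.089, -0.003]] q [-0.43  0.39  1.74  0.    1.02 -0.34]
  turn [ 0.16  0.24 -0.07]
  turn [-1.1000e-01 -1.7976e+02 -2.6000e-01]
  shift cm (after turn) [ 0.32 16.05  0.02]
[(array([-0.019, -0.038,  0.228]), 0.95), (array([-0.232,  0.504,  0.062]), 0.91), (array([-0.165,  0.639,  0.064]), 0.89), (array([-0.023,  0.405,  0.063]), 0.86), (array([0.178, 0.331, 0.002]), 0.41)]
```

View pics/w8.png

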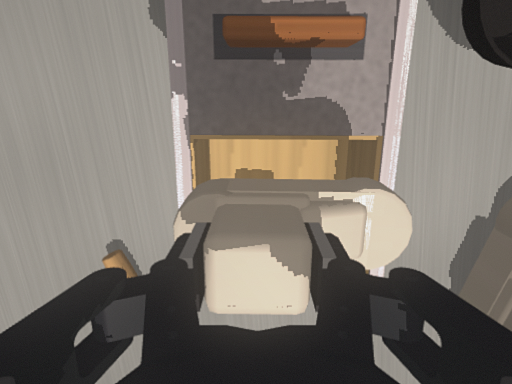

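View pics/s8z.png

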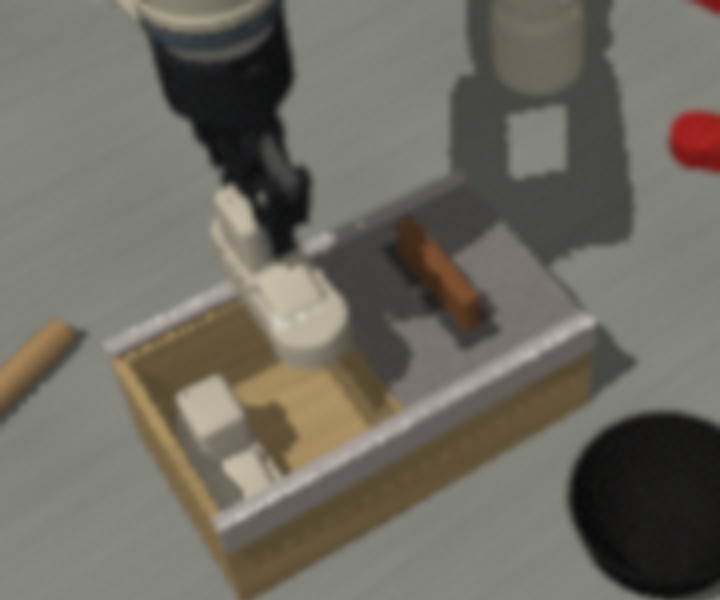

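```bash
python3 - <<'E'
from h import *
p=viewer.get_image('wrist')
for a,b in ((175,226),(411,226)): print(w2case(at(p,a,b,0.169+0.018)).round(4))
S=np.array([w2case(at(p,a,b,0.169+0.076))[:2] for a,b in ((214,206),(299,206),(308,310),(206,310))]);print(S.round(4))
E
python3 -m inch '[[[0.3,4,0,0,0.2,0,3.2],[0,4,0,0,0,0,3.2],[0,4,0,0,0,0,3.2],[0,0,0,0,0,0,3.2]]]'; python3 - <<'E'
from h import *
go(case2w(-0.02,-0.040,0.1235),-5.33)
p=snap('top','t9.png')
cv2.imwrite('pics/t9z.png',cv2.resize(p['image'][145:245,265:400],None,fx=5,fy=5,interpolation=cv2.INTER_CUBIC))
snap('wrist','w9.png')
E
```

```text
[-0.0656 -0.0419  0.187 ]
[ 0.0678 -0.0414  0.187 ]
[[-0.035  -0.0096]
 [-0.0039 -0.0095]
 [ 0.0014 -0.0535]
 [-0.0395 -0.0537]]
clock: 12.52
eef_pos: [0.5343, -0.2353, 0.163]
orientation: [0.475, -0.477, 0.525, -0.521]
ft_force: [-0.5, 1.1, -4.6]
opening: 0.506
t 12.53 tcp [ 0.5343 -0.2353  0.163 ] case [-0.0211 -0.0397  0.163 ] F [-0.5  1.1 -4.6] open 0.51
R cols x,y,z [[-0.092, -0.996, -0.002], [-0.006, 0.003, -1.0], [0.996, -0.092, -0.006]] q [-0.44  0.56  1.8   0.    0.79 -0.34]
  turn [ 0.34  0.03 -0.12]
  turn [  -0.19 -179.97   -0.53]
  shift cm (after turn) [0.03 3.95 0.11]
```

View pics/w9.png

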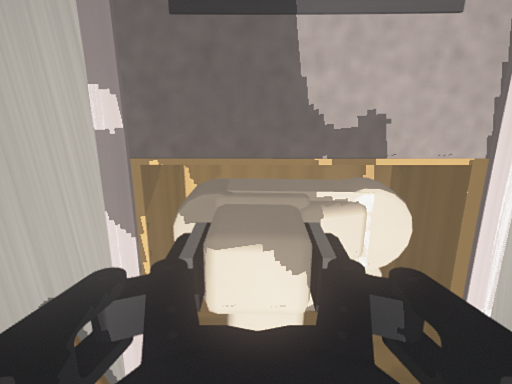

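View pics/t9z.png

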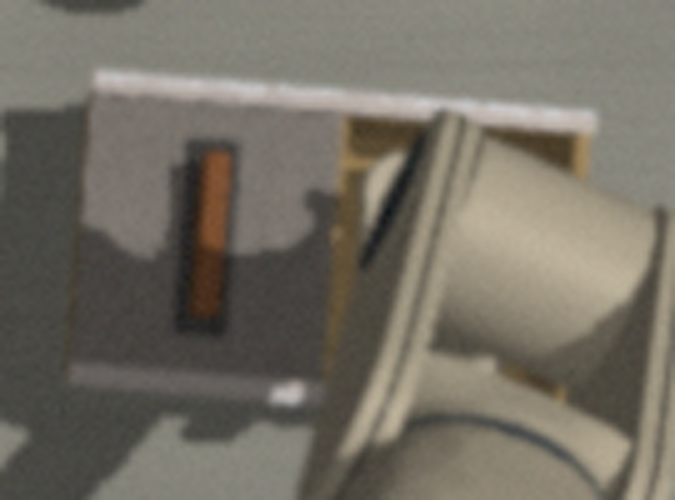

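```bash
python3 -m inch '[[[0,2,0,0,0,0,3.2],[0,1.2,0,0,0,0,3.2],[0,0.3,0,0,0,0,3.2],[0,0,0,0,0,0,3.2]]]'; python3 -c "
from h import *
go(case2w(-0.02,-0.040,0.1235),-5.33)"
```

```text
clock: 13.12
eef_pos: [0.5359, -0.2363, 0.1303]
orientation: [0.476, -0.476, 0.523, -0.523]
ft_force: [-1.0, 1.0, -3.8]
opening: 0.503
t 13.12 tcp [ 0.5359 -0.2363  0.1303] case [-0.0194 -0.0406  0.1303] F [-1.   1.  -3.8] open 0.5
R cols x,y,z [[-0.093, -0.996, -0.0], [-0.0, 0.0, -1.0], [0.996, -0.093, -0.0]] q [-0.44  0.61  1.81 -0.    0.72 -0.34]
  turn [ 0.02  0.01 -0.01]
  turn [-1.0000e-02 -1.7999e+02 -4.0000e-02]
  shift cm (after turn) [-0.06  0.68 -0.06]
```

```bash
python3 -m inch '[[[0,0.2,0,0,0,0,3.2],[0,0.2,0,0,0,0,3.2],[0,0.1,0,0,0,0,3.2],[0,0,0,0,0,0,3.2]]]'; python3 -c "
from h import *
go()"; python3 -m inch '[[[0,0.1,0,0,0,0,3.2],[0,0,0,0,0,0,3.2]]]'
```

```text
clock: 13.62
eef_pos: [0.5359, -0.2363, 0.1255]
orientation: [0.476, -0.476, 0.523, -0.523]
ft_force: [-0.0, 0.0, -4.3]
opening: 0.509
t 13.62 tcp [ 0.5359 -0.2363  0.1255] case [-0.0194 -0.0406  0.1255] F [-0.   0.  -4.3] open 0.51
R cols x,y,z [[-0.093, -0.996, -0.0], [-0.0, 0.0, -1.0], [0.996, -0.093, -0.0]] q [-0.44  0.62  1.81 -0.    0.71 -0.34]
clock: 13.88
eef_pos: [0.536, -0.2364, 0.125]
orientation: [-0.476, 0.476, -0.523, 0.523]
ft_force: [-3.3, 0.0, 2.6]
opening: 0.504
```

```bash
python3 -m inch '[[[0,0.05,0,0,0,0,3.2],[0,0,0,0,0,0,3.2]]]'; python3 -m inch '[[[0,0,0,0,0,0,4.6],[0,0,0,0,0,0,5.2],[0,0,0,0,0,0,6],[0,0,0,0,0,0,6.2]]]'; python3 - <<'E'
from h import *
go(); snap('wrist','w10.png')
E
```

```text
clock: 14.12
eef_pos: [0.536, -0.2364, 0.125]
orientation: [-0.476, 0.476, -0.523, 0.523]
ft_force: [-4.3, 1.2, 8.2]
opening: 0.506
clock: 14.62
eef_pos: [0.5386, -0.2372, 0.1253]
orientation: [-0.477, 0.475, -0.521, 0.525]
ft_force: [5.9, -1.2, 3.7]
opening: 0.725
t 14.62 tcp [ 0.5386 -0.2372  0.1253] case [-0.0167 -0.0412  0.1253] F [ 5.9 -1.2  3.7] open 0.72
R cols x,y,z [[-0.093, -0.996, 0.002], [0.006, -0.002, -1.0], [0.996, -0.093, 0.006]] q [-0.44  0.62  1.81  0.    0.71 -0.34]
```

View pics/w10.png

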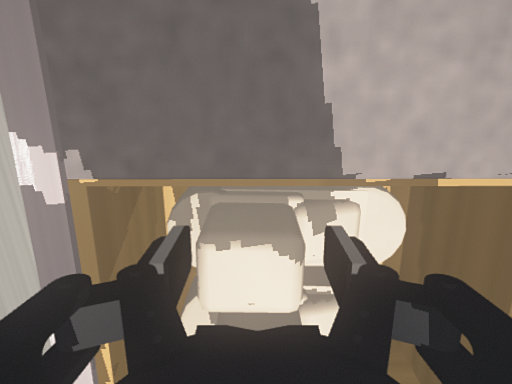

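```bash
python3 -m inch '[[[0,0,0,0,0,0,5.4],[0,0,0,0,0,0,5.4]]]'; python3 - <<'E'
from h import *
go(); snap('wrist','w11.png')
E
```

```text
clock: 14.92
eef_pos: [0.5376, -0.2369, 0.125]
orientation: [-0.477, 0.476, -0.521, 0.524]
ft_force: [4.1, -0.3, 5.2]
opening: 0.634
t 14.93 tcp [ 0.5376 -0.2369  0.125 ] case [-0.0177 -0.041   0.125 ] F [ 4.1 -0.3  5.2] open 0.63
R cols x,y,z [[-0.093, -0.996, 0.001], [0.004, -0.002, -1.0], [0.996, -0.093, 0.004]] q [-0.44  0.62  1.81  0.    0.71 -0.34]
```

View pics/w11.png

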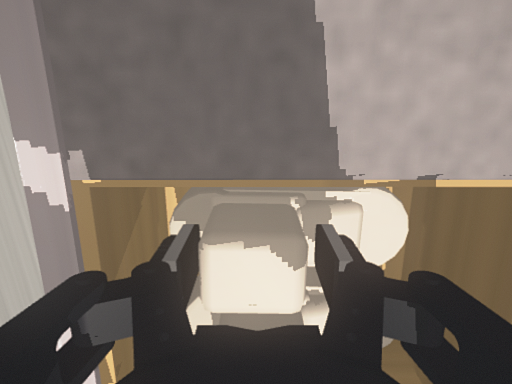

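```bash
python3 -m inch '[[[0,-0.3,0.2,0,0,0,5.3],[0,-0.5,0,0,0,0,5.3]]]'; python3 -c "
from h import *
go()"
```

```text
clock: 15.22
eef_pos: [0.5376, -0.2363, 0.1318]
orientation: [0.476, -0.476, 0.523, -0.522]
ft_force: [-0.5, -0.1, -0.1]
opening: 0.62
t 15.22 tcp [ 0.5376 -0.2363  0.1318] case [-0.0178 -0.0404  0.1318] F [-0.5 -0.1 -0.1] open 0.62
R cols x,y,z [[-0.093, -0.996, -0.0], [-0.001, 0.001, -1.0], [0.996, -0.093, -0.001]] q [-0.43  0.61  1.8   0.    0.73 -0.34]
```

Free now. Lift clear, straight up.

```bash
python3 -m inch '[[[0,-2,0,0,0,0,5.3],[0,-4,0,0,0,0,5.3],[0,-4,0,0,0,0,5.3],[0,-3,0,0,0,0,3]]]'; python3 - <<'E'
from h import *
go(case2w(0,0.105,0.26),-5.33); snap('wrist','w12.png')
s=snap('scene','s12.png')
cv2.imwrite('pics/s12z.png',cv2.resize(s['image'][150:310,110:290],None,fx=3,fy=3,interpolation=cv2.INTER_CUBIC))
for l in ('cast','cast_grip','twin'): print(l,[(w2case(q['position']).round(3),round(q['p'],2)) for q in viewer.tip_of(s,l)])
E
```

```text
clock: 15.72
eef_pos: [0.5381, -0.2366, 0.2651]
orientation: [-0.477, 0.476, -0.522, 0.523]
ft_force: [0.6, -0.9, -0.5]
opening: 0.42
t 15.72 tcp [ 0.5381 -0.2366  0.2651] case [-0.0172 -0.0407  0.2651] F [ 0.6 -0.9 -0.5] open 0.42
R cols x,y,z [[-0.093, -0.996, 0.001], [0.002, -0.001, -1.0], [0.996, -0.093, 0.002]] q [-0.43  0.42  1.75 -0.    0.98 -0.34]
  turn [-0.12  0.01  0.04]
  turn [ 7.0000e-02 -1.7999e+02  1.9000e-01]
  shift cm (after turn) [-14.57   0.51   1.72]
cast [(array([-0.248,  0.499, -0.   ]), 0.94), (array([ 0.001, -0.042,  0.007]), 0.83), (array([-0.173,  0.652, -0.001]), 0.71), (array([-0.041,  0.388, -0.001]), 0.62)]
cast_grip [(array([-0.163,  0.639,  0.066]), 0.86), (array([-0.231,  0.504,  0.058]), 0.85), (array([-0.019, -0.043,  0.071]), 0.84), (array([-0.027,  0.404,  0.062]), 0.8)]
twin [(array([ 0.007, -0.103,  0.006]), 0.63)]
```

View pics/w12.png

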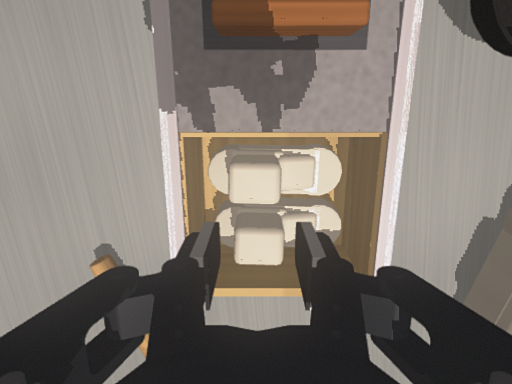

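View pics/s12z.png

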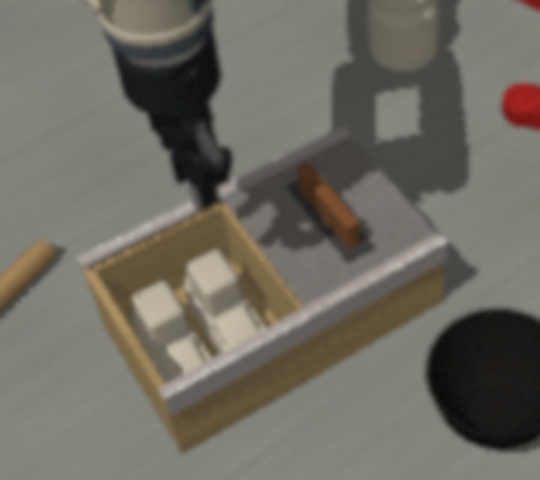

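```bash
python3 -m inch '[[[-5.2,0,0.6,0,0,0,3],[-5.2,0,0.6,0,0,0,3],[-5.2,0,0.6,0,0,0,3],[0,0,0,0,0,0,3]]]';  python3 -c "
from h import *
go(case2w(0,0.113,0.185),-5.33)"
```

```text
clock: 16.48
eef_pos: [0.57, -0.0797, 0.2606]
orientation: [0.477, -0.478, 0.523, -0.521]
ft_force: [-0.0, -0.5, 0.4]
opening: 0.352
t 16.48 tcp [ 0.57   -0.0797  0.2606] case [-0.      0.1186  0.2606] F [-0.  -0.5  0.4] open 0.35
R cols x,y,z [[-0.089, -0.996, -0.001], [-0.003, 0.001, -1.0], [0.996, -0.089, -0.003]] q [-0.16  0.41  1.77  0.    0.97 -0.07]
  turn [ 0.16  0.25 -0.04]
  turn [-6.0000e-02 -1.7975e+02 -2.5000e-01]
  shift cm (after turn) [0.56 7.56 0.  ]
```

```bash
python3 -m inch '[[[0,4,0,0,0.2,0,3],[0,3.6,0,0,0,0,3],[0,0,0,0,0,0,3]]]';  python3 -c "
from h import *
go(case2w(0,-0.054,0.185),-5.33); snap('scene','s13.png')"
```

```text
clock: 16.85
eef_pos: [0.5679, -0.0831, 0.1828]
orientation: [0.473, -0.477, 0.526, -0.522]
ft_force: [-0.2, -0.3, 0.3]
opening: 0.355
t 16.85 tcp [ 0.5679 -0.0831  0.1828] case [-0.0018  0.1149  0.1828] F [-0.2 -0.3  0.3] open 0.35
R cols x,y,z [[-0.097, -0.995, -0.0], [-0.008, 0.001, -1.0], [0.995, -0.097, -0.008]] q [-0.17  0.52  1.82 -0.    0.82 -0.07]
  turn [ 0.44 -0.22 -0.02]
  turn [4.0000e-02 1.7978e+02 6.9000e-01]
  shift cm (after turn) [16.89 -0.22  0.18]
```

View pics/s13.png

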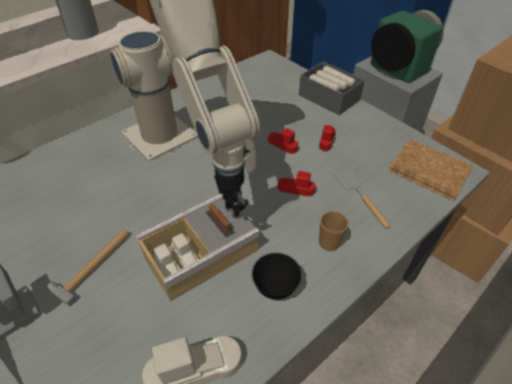

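```bash
python3 -m inch '[[[2,0,0,0,0,0,3],[3,0,0,0,0,0,3],[3,0,0,0,0,0,3],[3,0,0,0,0,0,3],[3,0,0,0,0,0,3]]]'; python3 -m inch '[[[1.2,0,0,0,0,0,3],[0.6,0,0,0,0,0,3],[0.4,0,0,0,0,0,3],[0,0,0,0,0,0,3]]]'; python3 -c "
from h import *
go(case2w(0,-0.054,0.185),-5.33)"
```

```text
clock: 17.52
eef_pos: [0.5572, -0.2243, 0.1877]
orientation: [-0.476, 0.475, -0.523, 0.524]
ft_force: [1.4, 1.7, -0.8]
opening: 0.351
clock: 18.02
eef_pos: [0.5547, -0.2439, 0.1861]
orientation: [-0.475, 0.476, -0.523, 0.523]
ft_force: [0.6, 0.8, -0.1]
opening: 0.35
t 18.02 tcp [ 0.5547 -0.2439  0.1861] case [ 0.     -0.0464  0.1861] F [ 0.6  0.8 -0.1] open 0.35
R cols x,y,z [[-0.096, -0.995, 0.0], [-0.0, -0.0, -1.0], [0.995, -0.096, -0.0]] q [-0.43  0.55  1.75 -0.    0.85 -0.34]
  turn [ 0.01 -0.16  0.01]
  turn [-2.0000e-02  1.7984e+02  2.0000e-02]
  shift cm (after turn) [ 0.76  0.11 -0.  ]
```

```bash
python3 -m inch '[[[0.5,0,0,0,0,0,3],[0.3,0,0,0,0,0,3]]]'; python3 -m inch '[[[0.3,0,0,0,0,0,3]]]'
```

```text
clock: 18.27
eef_pos: [0.554, -0.2505, 0.1859]
orientation: [0.476, -0.475, 0.525, -0.523]
ft_force: [2.9, 18.7, 5.5]
opening: 0.353
clock: 18.4
eef_pos: [0.5539, -0.251, 0.1859]
orientation: [0.477, -0.473, 0.526, -0.522]
ft_force: [5.9, 32.4, 8.0]
opening: 0.35
```

```bash
python3 -m inch '[[[-2,0,0,0,0,0,3],[0,-4,0,0,0,0,3],[-4,-4,0,0,0,0,3],[-6,0,0,0,0,0,3],[-6,0,0,0,0,0,3]]]'; python3 -m inch '[[[-6,0,0,0,0,0,3],[-6,0,0,0,0,0,3],[0,0,0,0,0,0,3]]]'; python3 - <<'E'
from h import *
go()
p=snap('top','t14.png')
cv2.imwrite('pics/t14z.png',cv2.resize(p['image'][145:245,265:400],None,fx=5,fy=5,interpolation=cv2.INTER_CUBIC))
for n in('top','scene'):
    p=viewer.get_image(n)
    for l in ('cover_grip','rasp','cup','bowl','mallet','spatula','jar'): print(n,l,[(np.round(q['position'],3).tolist(),w2case(q['position']).round(3),round(q['p'],2)) for q in viewer.tip_of(p,l)][:1])
E
```

```text
clock: 19.02
eef_pos: [0.5712, -0.0745, 0.2668]
orientation: [-0.475, 0.475, -0.523, 0.524]
ft_force: [0.8, -0.5, -0.5]
opening: 0.35
clock: 19.4
eef_pos: [0.5826, 0.0475, 0.266]
orientation: [-0.477, 0.477, -0.522, 0.522]
ft_force: [0.1, -0.5, 0.2]
opening: 0.354
t 19.4 tcp [0.5826 0.0475 0.266 ] case [0.0007 0.2463 0.266 ] F [ 0.1 -0.5  0.2] open 0.35
R cols x,y,z [[-0.091, -0.996, -0.0], [0.0, 0.0, -1.0], [0.996, -0.091, 0.0]] q [0.06 0.41 1.75 0.   0.98 0.15]
top cover_grip [([0.554, -0.27, 0.124], array([ 0.001, -0.073,  0.124]), 0.81)]
top rasp []
top cup [([0.776, 0.12, 0.005], array([0.187, 0.337, 0.005]), 0.87)]
top bowl [([0.785, -0.106, -0.003], array([ 0.216,  0.112, -0.003]), 0.79)]
top mallet [([0.394, -0.453, -0.001], array([-0.141, -0.27 , -0.001]), 0.91)]
top spatula [([0.728, 0.333, 0.003], array([0.119, 0.544, 0.003]), 0.66)]
top jar []
scene cover_grip [([0.556, -0.267, 0.12], array([ 0.004, -0.069,  0.12 ]), 0.94)]
scene rasp [([0.568, -0.097, 0.012], array([-0.   ,  0.101,  0.012]), 0.88)]
scene cup [([0.771, 0.118, 0.003], array([0.182, 0.335, 0.003]), 0.63)]
scene bowl [([0.782, -0.106, -0.001], array([ 0.213,  0.112, -0.001]), 0.6)]
scene mallet [([0.398, -0.452, 0.003], array([-0.137, -0.268,  0.003]), 0.59)]
scene spatula [([0.728, 0.337, -0.001], array([ 0.118,  0.548, -0.001]), 0.57)]
scene jar []
```

View pics/t14.png

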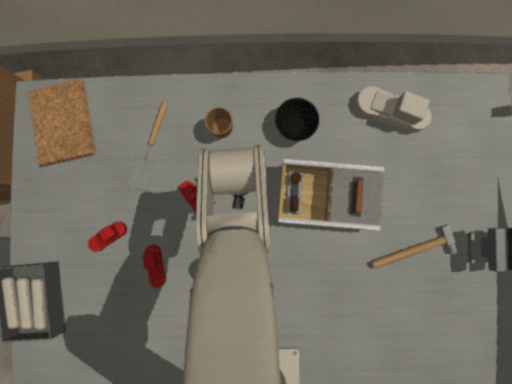

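View pics/t14z.png

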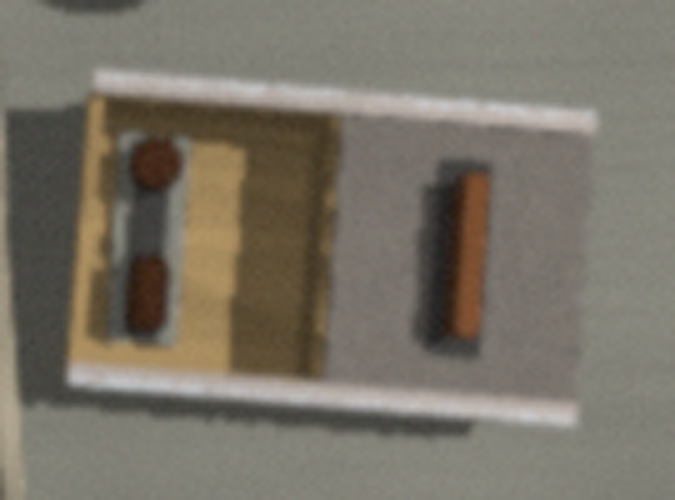

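```bash
python3 - <<'E'
from h import *
snap('scene','s15.png'); s=arm.read_state(); print(s['clock'],abs(s['joint_velocities']).max(),s['ft_force'])
E
```

```text
20.3 0.0020901868643456887 [ 0.68139166  0.68129025 -0.21993403]
```

View pics/s15.png

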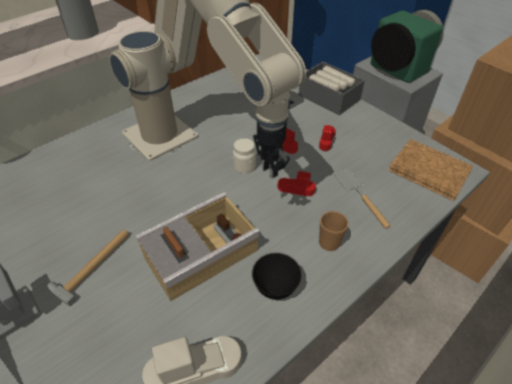

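The picture shows the cover home (handle near px 175,242), the rasp in the open bay (225,228), the jar at its old place (245,155), and the gripper in free air.

```bash
python3 -c "
from h import *
print(job.job_done())"
```

```text
the job is handed in; nothing more can be done
None
```

The loose cast is now standing in the right bay beside its twin, and the cover is home over both. I handed the job in at about 20 s of the 64 s allowed, and it reported no verdict.

**What I did:** The cover started nearly home over the right bay, hiding the twin. I pushed it to its stop over the rasp's bay, which showed the twin in the right bay. I gripped the white cast by its ankle stub, lowered it into the inner half of the right bay, let go and lifted clear. Then I pushed the cover back to its stop, where the push force reached about 32 N with no further travel.

**Last checks:**
- **Casts:** Before the cover closed, the cast was at about (0.001, -0.042) m in the case frame with its sole on the floor. The twin measured within about 5 mm of its earlier reading. Both looked upright. I couldn't see them again once the cover was shut.
- **Cover:** The handle measured at -0.073 m in one camera and -0.069 m in the other, which fits the -0.071 m stop.
- **Rasp and bystanders:** The rasp, cup, bowl, hammer and spatula all measured within about 6 mm of where they started. The jar was not detected in the last pass, but by eye it was in its old place in the scene picture.
- **Robot:** The gripper was in free air with about 1 N on the wrist.

**Off-plan contact:** On release, I think the opening fingers lightly pressed the case wall or rail, at about 6 N. I closed them slightly before lifting, and the force went to zero.

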